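# Weight the glue press with the full tin

## Robot

A 6-joint arm with a two-finger parallel gripper is mounted at the origin on a cart in front of the work surface, level with it; the furniture and walls round the work are solid. World frame = base frame: x ahead of the robot, y to its left, z up, the work surface at z = 0. Lengths are in mm, angles in degrees, forces in N, time in s.
With the tool pointing down it reaches from about 375 to 975 mm from the base axis. Payload 3.8 kg.
Tool frame: the origin (TCP) lies at the very end of the fingers, on their centre line; the grasp point (between the pads) lies 19 mm behind it; z points along the fingers, y is the line along which they close (so a half turn about z gives the same grasp; the last joint's range is limited). The gripper opens to 85 mm and grips with 20 to 120 N. Pads are 22 mm wide; open, the fingers measure 114 mm over their backs; the gripper's body (76 mm by 85 mm) begins 54 mm behind the grasp point. The pads swing forward as they close: fully open they stand 13 mm farther back than shut.
Start: joints at [67.5, 15.12, 91.902, -0, 72.978, -2.114], TCP at [235.127, 632.719, 231.28] pointing down, gripper open.
Joint ranges: [-150.88, 150.88], [-54.13, 125.18], [17.81, 147.31], [-75.09, 255.09], [0, 152.58], [-146.25, 146.25]. Speed limits (degrees/s): [147.25, 147.25, 180, 180, 180, 180].

## Interface

Orientations are given as [roll, pitch, yaw] about the fixed x, y, z axes, in that order (R = Rz(yaw) Ry(pitch) Rx(roll)).
In Python, from workcell import env gives the robot as it stands.
- The arm moves only by the tool arm_command, never from a script. Its argument "motion" is a list that holds one entry, the list of rows, each a list of 7 numbers: the shift along the tool's x, y, z as a fraction of full scale, then the turn, a rotation vector about the tool's x, y, z as a fraction of full scale, then the opening, from 0 (shut) to 1 (fully open). In form: [[[dx, dy, dz, rx, ry, rz, claw], ...]]. A call has 1 to 8 rows; each row shifts and turns the commanded pose from where the row before left it, along the tool's axes as they then stand; what a row does not reach is not made up. Full scale, the value 1, is 300 mm for a shift and 6 degrees for a turn. A row lasts 1/10 s, in which the tool goes at most 50 mm and 8.59 degrees, less where a joint would pass 70% of its speed; a pose out of reach is approached as far as the arm can. A call with a number of a shift or a turn outside -1 to 1 is refused whole. A call with a gripper value outside its range is refused whole. The fingers move at their own pace and stop on an object; "squeeze" is the grip in N (left out, the last holds). Time passes only in rows, so rows that do not move let the fingers close. It gives the time, the measured TCP pose, the force and the opening at its end, in the units of the state.
- env.read_state(): the state, without advancing time (a new reading comes with each control period).
- env.grab_frame(name): name is "side" or "top" or "wrist"; returns a dict with "frame" (420x560x3 uint8, red, green, blue), "intrinsics" (3x3 intrinsics, pixels), "rvec" (rotation vector, rad) and "tvec" (3), from world to camera coordinates, as OpenCV has them. Camera axes: x right, y down, z forward; pixel columns grow to the right and rows downward; lengths in mm; the calibration is good to about 2 mm. A picture is of the moment at which its call begins. There is no depth.
- env.hand_in(): hands the job in, once; it reports no verdict.
The state is a dict: "time": time; "joint_pos": joint angles; "dq": joint speeds; "joint_efforts": joint torques, N m; "ee_pos": TCP position; "tool_rot": TCP orientation; "ft_force": force on the tool from outside, world axes, zero at the start; "wrist_torque": the same for the moment, N m; "opening": finger opening in mm.
Only numpy, scipy, OpenCV 4.12 (cv2) and the standard library are available. Lean on these libraries where they do the work, as an engineer would, in place of code of your own. Each camera call takes 0.05 s, during which the arm holds its last target. There are 200 camera calls.

## Task

The sprung plate of the small glue press has to be held down while the glue sets. One of the two look-alike steel tins is full and heavy, the other nearly empty: feel by lifting which is the full one and set it down gently, upright, in the middle of the press plate, so that the plate sinks all the way. Never drop a tin, and leave the light tin standing upright on the table.

Things in the scene. Friction and masses are not known exactly. Their poses are not given: they have to be found in the camera images.
- tin_a: closed grey ribbed steel tin with a dark-rimmed lid, 60 mm across the body, 62 mm across the lid, 75 mm high, upright on the table; origin at the centre of its underside, z up. The tins look alike and either may be full: the full one weighs 0.62 to 0.77 kg (one solid slug inside, with a little play), the other 0.14 to 0.16 kg. Grip it across the body from above, about 50 mm up.
- tin_b: closed grey ribbed steel tin with a dark-rimmed lid, 60 mm across the body, 62 mm across the lid, 75 mm high, upright on the table; origin at the centre of its underside, z up. The tins look alike and either may be full: the full one weighs 0.62 to 0.77 kg (one solid slug inside, with a little play), the other 0.14 to 0.16 kg. Grip it across the body from above, about 50 mm up.
- press_top (a point): centre of the top of the press plate, z up, 50 mm above the table with the plate up, 42 mm with it down. The plate is pale aluminium, 124 mm square, 8 mm thick; a flat black rubber disc 80 mm across, 2 mm high, lies in its middle (this point is on its top). Four guide posts at its corners stand at most 56 mm above the table; the grey base, 130 mm square, is fixed.
- press_plate (a joint): height of the press plate: 0 = up, 0.008 m = fully down on the job. Springs push it up: it needs 3 N of load to start sinking and 4.5 N to stay fully down, so only the full tin holds it down.
There are look-alikes about, which are no part of the job. Leave any pink look-alike of the tin_a alone.

How it is judged (in metres and radians):
At the end, for the whole second after the job is handed in: The press plate is down by more than 6.5 mm of its 8 mm under one tin, which stands upright (within 10 degrees) on it, its centre within 22 mm of the plate's centre; the other tin stands upright on the table (within 10 degrees); both are at rest (value of joint press_plate above 0.0065 m and ((horizontal distance between tin_a and press_top below 0.022 m and z of tin_a in the frame of press_top between -0.005 and 0.005 m and height (world z) of tin_b between -0.006 and 0.006 m) or (horizontal distance between tin_b and press_top below 0.022 m and z of tin_b in the frame of press_top between -0.005 and 0.005 m and height (world z) of tin_a between -0.006 and 0.006 m)) and angle between each of tin_a, tin_b's own z axis and vertical below 0.17 rad and linear speed of each of tin_a, tin_b below 0.02 m/s); the robot touches nothing.
It fails at once if a tin is dropped: it moves faster than 0.7 m/s out of the fingers (a fall of about 25 mm) ((contact force between the fingers and tin_a below 0.05 N and linear speed of tin_a above 0.7 m/s) or (contact force between the fingers and tin_b below 0.05 N and linear speed of tin_b above 0.7 m/s)).
It also fails if it takes over 56 s, if anything falls off the work surface, if the arm or the gripper's body presses on something with over 40 N, if the wrist force passes 120 N, or if a joint passes its speed limit or range.

## Working session

There is one attempt and no reset: what is moved stays moved. The work goes in short steps, Python scripts to look and compute and a tool call to move; the robot and the scene stay as the last step left them, time stands still between calls to the robot, and variables do not carry over. Pictures are saved under pics/ and viewed, on a budget of 10 in all, crops included, one or two more only if the job needs it, and the job is handed in when it is done.

Besides the shell and the picture viewer there is one more tool, called after ">>>" as a command line: name --argument value ..., lists and objects as JSON in quotes. arm_command: Moves the arm, as the interface text tells. Its arguments: {"type":"object","properties":{"motion":{"type":"array"},"squeeze":{"type":"number"}},"required":["motion"]}

```bash
mkdir -p pics; ls
python3 - <<'E'
from workcell import env
import cv2,numpy as np
print(env.read_state())
for n in("side","top"):
    d=env.grab_frame(n); cv2.imwrite(f"pics/{n}0.png",d["frame"][:,:,::-1]); np.savez(f"pics/{n}0.npz",**d)
    R=cv2.Rodrigues(np.array(d["rvec"]))[0]; print(n,-R.T@np.array(d["tvec"]).ravel(),R[2])
E
```

```text
pics
{'time': 0.0, 'joint_pos': array([ 6.74994854e+01,  1.51689452e+01,  9.19829861e+01,  1.73396848e-03,
        7.29774981e+01, -2.11413842e+00]), 'dq': array([-0.02536243, -0.05421233,  0.1007168 , -0.10733954, -0.10835606,
       -0.05729181]), 'joint_efforts': array([-1.14154056e-03, -5.15116274e+01, -3.67310965e+01,  1.05039981e-04,
        1.28384319e-02, -5.82606475e-06]), 'ee_pos': array([234.84143333, 632.03468631, 229.94821853]), 'tool_rot': array([-1.79870720e+02, -6.43040852e-03,  1.59613107e+02]), 'ft_force': array([-0.28109185, -0.736329  , -0.06546327]), 'wrist_torque': array([ 0.01383379, -0.01637089,  0.02689018]), 'opening': 85.40914560709984}
side [ 480.46395917 1002.57494213  481.0892659 ] [ 0.02867873 -0.90687467 -0.42042344]
top [321.70789313  58.44733871 910.26757138] [ 0.21364912  0.03232834 -0.97637541]
```

View pics/side0.png

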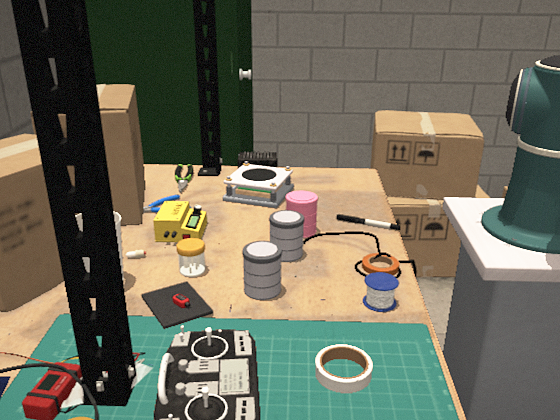

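View pics/top0.png

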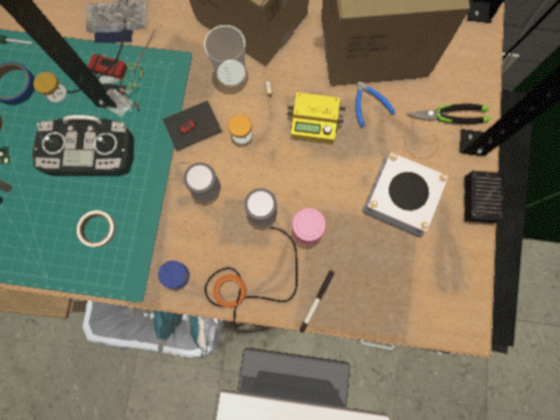

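The side picture shows grey tins at (262,270) and (286,235), a pink look-alike at (301,213) and the press with its black disc at (259,174). In the top picture the grey tins are at (200,180) and (261,206), the pink one is at (308,225) and the press disc is at (408,192). The grey ribbed tins with dark-rimmed lids fit the description; the pink one does not. The black post and the heatsink stand close to the press.

```bash
cat > h.py <<'E'
import cv2,numpy as np
def cam(d):
    R=cv2.Rodrigues(np.array(d["rvec"],float))[0]; t=np.array(d["tvec"],float).ravel(); return np.array(d["intrinsics"],float),R,t
def ray(d,p):
    K,R,t=cam(d); v=R.T@np.linalg.inv(K)@np.array([p[0],p[1],1.]); return -R.T@t,v/np.linalg.norm(v)
def plane(d,p,z):
    c,v=ray(d,p); return c+v*(z-c[2])/v[2]
def tri(d1,p1,d2,p2):
    A=np.zeros((3,3));b=np.zeros(3); L=[ray(d1,p1),ray(d2,p2)]
    for c,v in L:
        M=np.eye(3)-np.outer(v,v);A+=M;b+=M@c
    x=np.linalg.solve(A,b); return x,np.linalg.norm((np.eye(3)-np.outer(L[0][1],L[0][1]))@(x-L[0][0]))
def blob(mask,seed):
    n,l,s,c=cv2.connectedComponentsWithStats(mask.astype(np.uint8),connectivity=4)
    i=min((i for i in range(1,n) if s[i,4]>60),key=lambda i:np.hypot(*(c[i]-seed)))
    ct=cv2.findContours((l==i).astype(np.uint8),cv2.RETR_EXTERNAL,cv2.CHAIN_APPROX_NONE)[0][0]
    e=cv2.fitEllipse(cv2.convexHull(ct)) ; return np.array(e[0]),e[1],s[i]
E
python3 - <<'E'
from h import *
S=dict(np.load("pics/side0.npz"));T=dict(np.load("pics/top0.npz"))
def f(d,seed,dark):
    hsv=cv2.cvtColor(d["frame"],cv2.COLOR_RGB2HSV)
    m=(hsv[...,2]<70) if dark else ((hsv[...,2]>150)&(hsv[...,1]<50))
    return blob(m,np.array(seed))
for n,s,t,dk in(("t1",(262,251),(200,178),0),("t2",(287,218),(261,204),0),("press",(259,174),(408,192),1)):
    a=f(S,s,dk);b=f(T,t,dk); print(n,a,b,tri(S,a[0],T,b[0]),plane(T,b[0],50 if dk else 75))
I=np.hstack([cv2.resize(S["frame"][150:310,210:340],None,fx=3,fy=3),cv2.resize(T["frame"][130:290,165:295],None,fx=3,fy=3)])
cv2.imwrite("pics/crop.png",I[:,:,::-1])
# plate corners
hsv=cv2.cvtColor(T["frame"],cv2.COLOR_RGB2HSV);m=((hsv[...,2]>130)&(hsv[...,1]<40)).astype(np.uint8)
m[:,:360]=0;m[:,455:]=0;m[:145]=0;m[245:]=0
ct=max(cv2.findContours(m,0,2)[0],key=cv2.contourArea);r=cv2.minAreaRect(ct);print(r)
P=np.array([plane(T,p,48) for p in cv2.boxPoints(r)]);print(P)
E
```

```text
t1 (array([261.65548706, 248.70014954]), (15.592522621154785, 31.326446533203125), array([246, 241,  32,  16, 393], dtype=int32)) (array([198.99952698, 176.98822021]), (25.08342933654785, 26.20541000366211), array([186, 165,  27,  25, 527], dtype=int32)) (array([536.98582052, 253.64339694,  76.6908799 ]), np.float64(1.34586771488113)) [538.81349477 254.03721827  75.        ]
t2 (array([286.08178711, 216.14819336]), (12.520591735839844, 27.7558536529541), array([273, 210,  28,  13, 281], dtype=int32)) (array([260.04119873, 203.36233521]), (26.360273361206055, 26.767189025878906), array([247, 190,  27,  27, 564], dtype=int32)) (array([502.00630878, 130.84406218,  76.77919308]), np.float64(1.1682558317780656)) [503.58615747 130.93426832  75.        ]
press (array([258.68356323, 174.37866211]), (11.459614753723145, 32.83668899536133), array([242, 169,  34,  12, 309], dtype=int32)) (array([408.54187012, 190.75172424]), (34.970916748046875, 37.72673034667969), array([ 390,  173,   38,   36, 1049], dtype=int32)) (array([ 572.04262808, -150.16266071,   49.32450618]), np.float64(1.4574335404765737)) [ 573.36266114 -150.14888832   50.        ]
((406.4259033203125, 191.363525390625), (66.45476531982422, 60.29435729980469), 22.833654403686523)
[[ 531.23562506  -67.68124803   48.        ]
 [ 650.59329669 -102.67350959   48.        ]
 [ 613.65069135 -226.7069055    48.        ]
 [ 496.79782567 -188.87154852   48.        ]]
```

View pics/crop.png

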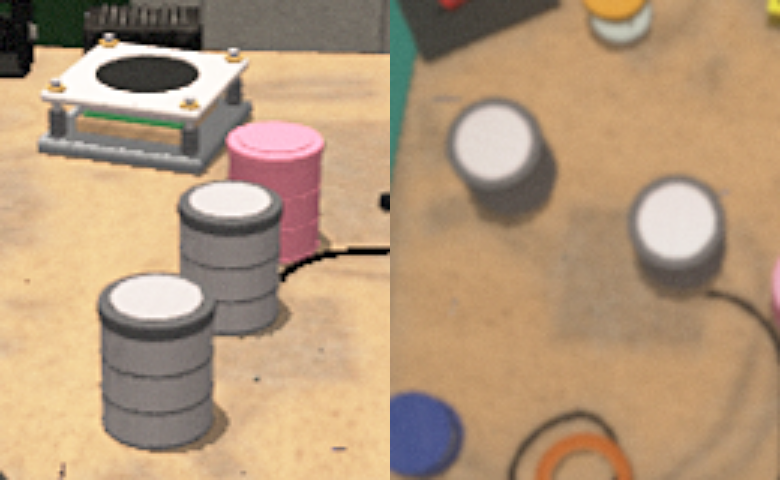

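The crop confirms both grey ribbed tins with their dark rims; the pink one is separate. t1 is at about (537,254) and t2 at about (502,131), with lids 76 mm up. The press is at (572,-150) and 49 mm high. I'll go above t1 first.

>>> arm_command --motion '[[[-0.138,-0.083,0,0,0,0,1],[-0.138,-0.083,0,0,0,0,1],[-0.138,-0.083,0,0,0,0,1],[-0.138,-0.083,0,0,0,0,1],[-0.138,-0.083,0,0,0,0,1],[-0.138,-0.083,0,0,0,0,1],[-0.138,-0.083,0,0,0,0,1],[-0.138,-0.083,0,0,0,0,1]]]'

```text
time: 0.9
ee_pos: [476.8, 328.7, 230.9]
tool_rot: [-180.0, -0.0, 159.6]
ft_force: [0.3, 0.6, 0.7]
opening: 85.2
```

>>> arm_command --motion '[[[-0.138,-0.083,0,0,0,0,1],[-0.138,-0.083,0,0,0,0,1],[0,0,0.1,0,0,0,1],[0,0,0.1,0,0,0,1],[0,0,0,0,0,0,1],[0,0,0,0,0,0,1]]]'

```text
time: 1.5
ee_pos: [535.7, 254.8, 170.5]
tool_rot: [-179.9, -0.1, 159.6]
ft_force: [0.1, 0.6, 0.6]
opening: 85.3
```

Run:
```python
from workcell import env
from h import *
s=env.read_state();print(s["time"],s["ee_pos"],s["tool_rot"],s["ft_force"],s["joint_pos"])
d=env.grab_frame("wrist"); cv2.imwrite("pics/w1.png",d["frame"][:,:,::-1]); np.savez("pics/w1.npz",**d)
K,R,t=cam(d);print(-R.T@t,R[2])
for p in((537.5,253.8,75),(502,131,75)):
    print(cv2.projectPoints(np.array([p]),d["rvec"],d["tvec"],d["intrinsics"],None)[0].ravel())
```

```text
1.5 [535.67741315 254.80127069 170.53322129] [-1.79900836e+02 -1.06831707e-01  1.59614249e+02] [0.12747782 0.60232114 0.63100489] [ 2.30320462e+01  9.03089546e+00  1.05820052e+02  1.53902844e-03
  6.52948078e+01 -4.65829404e+01]
[458.15637898 284.32762401 312.33599178] [ 0.29942987 -0.11241699 -0.94747252]
[279.82900399 217.35006508]Traceback (most recent call last):
  File "<stdin>", line 7, in <module>
cv2.error: OpenCV(4.12.0) /io/opencv/modules/calib3d/src/calibration_base.cpp:1490: error: (-215:Assertion failed) npoints >= 0 && (depth == CV_32F || depth == CV_64F) in function 'projectPoints'
```

View pics/w1.png

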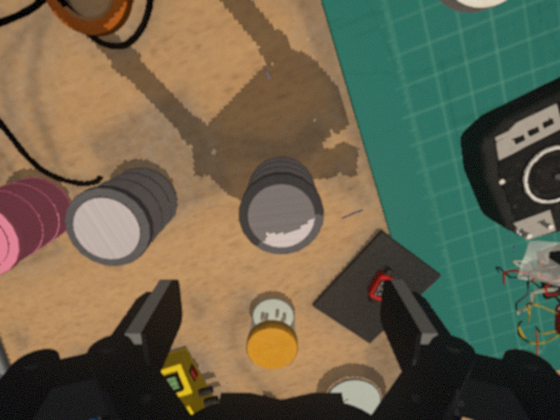

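The wrist picture shows the t1 lid rim at about (281,211), in the arm's shadow, t2's lid at (106,228) and the pink tin at (10,240). The mm values follow.

Run:
```python
from h import *
d=dict(np.load("pics/w1.npz"));T=dict(np.load("pics/top0.npz"))
g=cv2.cvtColor(d["frame"],cv2.COLOR_RGB2HSV)
m=(g[...,2]>125)&(g[...,1]<60)
a=blob(m,np.array([106,228]));print(a,plane(d,a[0],76))
for p in((281,211),(281,213)):print(plane(d,p,76),tri(d,p,T,(199,177)))
print(tri(d,a[0],T,(260.04,203.36)))
print(plane(d,(5,240),76), plane(T,(308.5,225),76))
```

```text
(array([106.04109955, 228.07931519]), (58.925384521484375, 70.17987060546875), array([  73,  197,   67,   63, 3263], dtype=int32)) [501.1312097  132.89591987  76.        ]
[532.95161396 256.38690377  76.        ] (array([538.55175149, 255.53243828,  66.3150034 ]), np.float64(2.44572127406257))
[534.36477731 255.86282217  76.        ] (array([538.69777063, 255.17619161,  68.32746441]), np.float64(1.7946213321478297))
(array([502.74275433, 131.09993314,  73.521699  ]), np.float64(1.1440266782330009))
[483.63385296  58.63817822  76.        ] [474.78043636  35.36841232  76.        ]
```

>>> arm_command --motion '[[[0,0,0.12,0,0,0,1],[0,0,0.12,0,0,0,1],[0,0,0.12,0,0,0,1],[0,0,0.07,0,0,0,1],[0,0,0.035,0,0,0,1],[0,0,0,0,0,0,0.6],[0,0,0,0,0,0,0.3],[0,0,0,0,0,0,0.3]]]' --squeeze 60

```text
time: 2.35
ee_pos: [538.2, 256.0, 34.0]
tool_rot: [179.8, 0.2, 159.6]
ft_force: [0.1, 0.3, -0.8]
opening: 60.8
```

>>> arm_command --motion '[[[0,0,0,0,0,0,0.3],[0,0,0,0,0,0,0.3],[0,0,0,0,0,0,0.3],[0,0,0,0,0,0,0.3]]]'

```text
time: 2.75
ee_pos: [538.1, 255.9, 33.8]
tool_rot: [179.8, 0.2, 159.6]
ft_force: [0.8, 1.0, 7.1]
opening: 60.9
```

>>> arm_command --motion '[[[0,0,-0.01,0,0,0,0.3],[0,0,-0.02,0,0,0,0.3],[0,0,-0.02,0,0,0,0.3],[0,0,-0.01,0,0,0,0.3],[0,0,0,0,0,0,0.3],[0,0,0,0,0,0,0.3],[0,0,0,0,0,0,0.3],[0,0,0,0,0,0,0.3]]]'

```text
time: 3.55
ee_pos: [536.2, 255.0, 49.4]
tool_rot: [-180.0, -0.0, 159.6]
ft_force: [-0.6, -0.4, -1.6]
opening: 60.7
```

>>> arm_command --motion '[[[0,0,0,0,0,0,0.3],[0,0,0,0,0,0,0.3]]]'

```text
time: 3.75
ee_pos: [536.4, 255.1, 49.6]
tool_rot: [-180.0, -0.0, 159.6]
ft_force: [0.2, 0.2, -1.1]
opening: 60.6
```

The force is about -1.3 N, so t1 is the light tin. I'll set it back gently.

>>> arm_command --motion '[[[0,0,0.015,0,0,0,0.3],[0,0,0.02,0,0,0,0.3],[0,0,0.01,0,0,0,0.3],[0,0,0.006,0,0,0,0.3],[0,0,0.003,0,0,0,0.3],[0,0,0,0,0,0,0.3],[0,0,0,0,0,0,0.3]]]'

```text
time: 4.45
ee_pos: [536.1, 254.8, 34.0]
tool_rot: [-179.9, -0.0, 159.6]
ft_force: [-4.5, -2.9, 6.1]
opening: 60.3
```

>>> arm_command --motion '[[[0,0,0,0,0,0,0.75],[0,0,0,0,0,0,1],[0,0,0,0,0,0,1],[0,0,0,0,0,0,1],[0,0,-0.04,0,0,0,1],[0,0,-0.1,0,0,0,1],[0,0,-0.1,0,0,0,1],[0,0,-0.1,0,0,0,1]]]'

```text
time: 5.25
ee_pos: [536.5, 255.2, 137.4]
tool_rot: [180.0, 0.0, 159.6]
ft_force: [0.6, 0.7, 0.2]
opening: 85.4
```

>>> arm_command --motion '[[[0,0,-0.1,0,0,0,1],[-0.01,-0.106,0,0,0,0,1],[-0.01,-0.106,0,0,0,0,1],[-0.01,-0.106,0,0,0,0,1],[-0.01,-0.106,0,0,0,0,1],[0,0,0,0,0,1,1],[0,0,0,0,0,1,1],[0,0,0,0,0,1,1]]]'

```text
time: 6.05
ee_pos: [503.7, 131.3, 166.8]
tool_rot: [179.9, 0.1, 141.3]
ft_force: [0.5, -0.1, 0.4]
opening: 85.2
```

>>> arm_command --motion '[[[0,0,0,0,0,1,1],[0,0,0,0,0,1,1],[0,0,0,0,0,1,1],[0,0,0,0,0,1,1],[0,0,0,0,0,1,1],[0,0,0,0,0,1,1],[0,0,0,0,0,1,1],[0,0,0,0,0,0,1]]]'

```text
time: 6.85
ee_pos: [503.7, 131.8, 166.5]
tool_rot: [179.9, -0.0, 99.6]
ft_force: [-0.6, -0.4, -0.6]
opening: 85.7
```

Run:
```python
from workcell import env
from h import *
s=env.read_state();print(s["time"],s["ee_pos"],s["tool_rot"],s["joint_pos"])
d=env.grab_frame("wrist"); np.savez("pics/w2.npz",**d)
t=env.grab_frame("top"); np.savez("pics/t2.npz",**t)
cv2.imwrite("pics/m2.png",np.hstack([cv2.resize(d["frame"],(480,360)),t["frame"][60:420:1,150:470]])[:,:,::-1])
```

```text
6.85 [503.68112273 131.76696761 166.53712233] [ 1.79930084e+02 -2.68892035e-03  9.96007659e+01] [ 1.19192663e+01  1.26631683e+00  1.14730757e+02 -1.57759085e-04
  6.39329585e+01  2.31857131e+00]
```

View pics/m2.png

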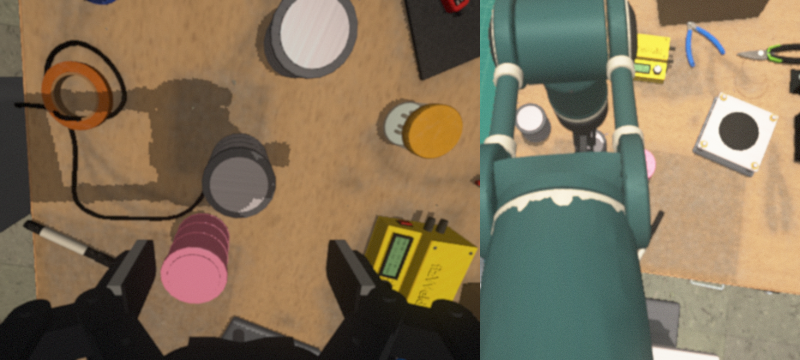

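The left part, the wrist view, shows t2 in the centre (240,180), clear between the fingers. t1 is upright at (313,35) and the pink tin (195,265) is off the finger line. Descending.

>>> arm_command --motion '[[[0,0,0.12,0,0,0,1],[0,0,0.12,0,0,0,1],[0,0,0.1,0,0,0,1],[0,0,0.07,0,0,0,1],[0,0,0.035,0,0,0,1],[0,0,0,0,0,0,0.75],[0,0,0,0,0,0,0.3],[0,0,0,0,0,0,0.3]]]' --squeeze 70

```text
time: 7.75
ee_pos: [503.8, 131.8, 33.1]
tool_rot: [180.0, -0.0, 99.6]
ft_force: [-1.8, -0.5, -0.6]
opening: 60.4
```

>>> arm_command --motion '[[[0,0,0,0,0,0,0.3],[0,0,0,0,0,0,0.3],[0,0,0,0,0,0,0.3],[0,0,0,0,0,0,0.3]]]'

```text
time: 8.15
ee_pos: [503.8, 131.8, 33.0]
tool_rot: [180.0, -0.0, 99.6]
ft_force: [-3.7, -0.4, 6.9]
opening: 60.4
```

>>> arm_command --motion '[[[0,0,-0.01,0,0,0,0.3],[0,0,-0.02,0,0,0,0.3],[0,0,-0.02,0,0,0,0.3],[0,0,-0.01,0,0,0,0.3],[0,0,0,0,0,0,0.3],[0,0,0,0,0,0,0.3],[0,0,0,0,0,0,0.3],[0,0,0,0,0,0,0.3]]]'

```text
time: 8.95
ee_pos: [503.1, 131.6, 49.8]
tool_rot: [-180.0, 0.0, 99.6]
ft_force: [-0.0, 0.3, -7.3]
opening: 60.5
```

t2 weighs about 7.3 N, so it is the full tin. Carrying it over to the press.

>>> arm_command --motion '[[[0,0,-0.03,0,0,0,0.3],[0,0,-0.06,0,0,0,0.3],[0,0,-0.08,0,0,0,0.3],[0,0,-0.08,0,0,0,0.3],[0,0,-0.06,0,0,0,0.3],[0,0,-0.03,0,0,0,0.3],[0,0,0,0,0,0,0.3]]]'

```text
time: 9.65
ee_pos: [504.7, 132.0, 154.1]
tool_rot: [179.8, -0.0, 99.6]
ft_force: [0.4, 0.3, -6.4]
opening: 60.7
```

>>> arm_command --motion '[[[-0.04,0.007,0,0,0,0,0.3],[-0.08,0.007,0,0,0,0,0.3],[-0.12,0.007,0,0,0,0,0.3],[-0.13,0.007,0,0,0,0,0.3],[-0.13,0.007,0,0,0,0,0.3],[-0.13,0.007,0,0,0,0,0.3],[-0.12,0.007,0,0,0,0,0.3],[-0.1,0.007,0,0,0,0,0.3]]]'

```text
time: 10.45
ee_pos: [561.4, -119.7, 150.0]
tool_rot: [-179.8, -0.0, 99.6]
ft_force: [0.2, 0.5, -6.0]
opening: 60.4
```

>>> arm_command --motion '[[[-0.07,0.007,0,0,0,0,0.3],[-0.044,0.007,0,0,0,0,0.3],[0,0,0,0,0,0,0.3],[0,0,0,0,0,0,0.3]]]'

```text
time: 10.85
ee_pos: [571.5, -149.6, 150.9]
tool_rot: [-179.9, -0.1, 99.6]
ft_force: [-0.8, 0.6, -6.2]
opening: 60.4
```

Run:
```python
from workcell import env
from h import *
s=env.read_state();print(s["time"],s["ee_pos"],s["tool_rot"],s["ft_force"])
d=env.grab_frame("wrist"); np.savez("pics/w3.npz",**d)
t=env.grab_frame("side"); np.savez("pics/s3.npz",**t)
print(cv2.projectPoints(np.array([[572.5,-150.2,50.]]),d["rvec"],d["tvec"],d["intrinsics"],None)[0].ravel())
cv2.imwrite("pics/m3.png",np.hstack([cv2.resize(d["frame"],(480,360)),cv2.resize(t["frame"][80:300,180:360],(320,390))[:360]])[:,:,::-1])
```

```text
10.85 [ 571.53482674 -149.55714361  150.92095506] [-1.79883986e+02 -9.54640904e-02  9.95784517e+01] [-0.75556591  0.64782961 -6.17747544]
[282.26207783 213.58663323]
```

View pics/m3.png

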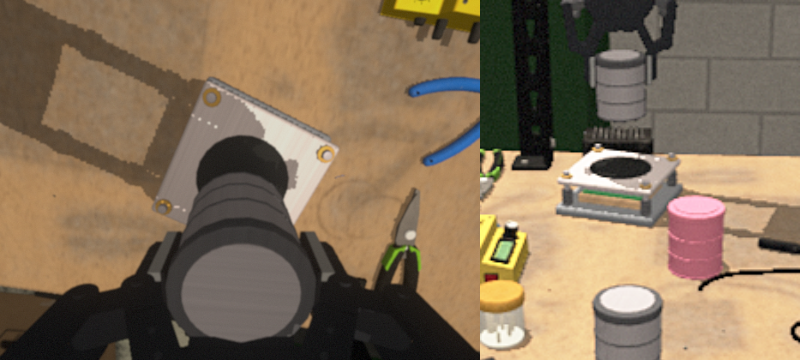

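The picture shows t2 held upright over the press: the wrist view has the plate screws at (212,97), (325,153) and (163,206), and the side view has the tin directly above the disc. The screw midpoint agrees with my estimate to within about 4 px. Lowering.

>>> arm_command --motion '[[[0,0,0.04,0,0,0,0.3],[0,0,0.06,0,0,0,0.3],[0,0,0.05,0,0,0,0.3],[0,0,0.03,0,0,0,0.3],[0,0,0.02,0,0,0,0.3],[0,0,0.01,0,0,0,0.3],[0,0,0,0,0,0,0.3],[0,0,0,0,0,0,0.3]]]'

```text
time: 11.75
ee_pos: [573.0, -150.2, 89.7]
tool_rot: [179.9, 0.0, 99.6]
ft_force: [0.3, 0.4, -6.1]
opening: 60.6
```

>>> arm_command --motion '[[[0,0,0.007,0,0,0,0.3],[0,0,0.007,0,0,0,0.3],[0,0,0.007,0,0,0,0.3],[0,0,0.005,0,0,0,0.3],[0,0,0,0,0,0,0.3],[0,0,0,0,0,0,0.3]]]'

```text
time: 12.35
ee_pos: [572.6, -150.1, 81.7]
tool_rot: [180.0, 0.0, 99.6]
ft_force: [-1.2, -0.2, -2.5]
opening: 60.4
```

Contact with the plate; continuing down.

>>> arm_command --motion '[[[0,0,0.006,0,0,0,0.3],[0,0,0.006,0,0,0,0.3],[0,0,0.006,0,0,0,0.3],[0,0,0,0,0,0,0.3],[0,0,0,0,0,0,0.3]]]'

```text
time: 12.85
ee_pos: [572.6, -150.0, 76.0]
tool_rot: [180.0, 0.0, 99.6]
ft_force: [-0.7, -0.2, -1.4]
opening: 60.3
```

>>> arm_command --motion '[[[0,0,0.004,0,0,0,0.3],[0,0,0.003,0,0,0,0.3],[0,0,0.0,0,0,0,0.3],[0,0,0,0,0,0,0.3]]]'

```text
time: 13.25
ee_pos: [572.7, -150.3, 75.0]
tool_rot: [180.0, 0.0, 99.6]
ft_force: [-4.0, -1.0, 5.1]
opening: 60.5
```

The plate has bottomed out at +5 N. Releasing and retreating straight up.

>>> arm_command --motion '[[[0,0,0,0,0,0,0.7],[0,0,0,0,0,0,0.8],[0,0,0,0,0,0,0.95],[0,0,0,0,0,0,1],[0,0,0,0,0,0,1],[0,0,0,0,0,0,1]]]' --squeeze 30

```text
time: 13.85
ee_pos: [572.5, -149.8, 73.7]
tool_rot: [180.0, -0.0, 99.6]
ft_force: [0.7, -0.0, 0.3]
opening: 85.4
```

>>> arm_command --motion '[[[0,0,-0.03,0,0,0,1],[0,0,-0.06,0,0,0,1],[0,0,-0.1,0,0,0,1],[0,0,-0.1,0,0,0,1],[0,0,-0.1,0,0,0,1],[0,0,-0.05,0,0,0,1],[0,0,0,0,0,0,1],[0,0,0,0,0,0,1]]]'

```text
time: 14.65
ee_pos: [572.0, -149.8, 205.2]
tool_rot: [-180.0, -0.0, 99.6]
ft_force: [-0.2, 0.6, -0.6]
opening: 85.5
```

Run:
```python
from workcell import env
from h import *
s=env.read_state();print(s["time"],s["ee_pos"],s["ft_force"])
d=env.grab_frame("wrist"); np.savez("pics/w4.npz",**d)
t=env.grab_frame("side"); np.savez("pics/s4.npz",**t)
for p in((572.5,-150.2,117.),(572.5,-150.2,125.)):
  q=np.array([p]);print([cv2.projectPoints(q,x["rvec"],x["tvec"],x["intrinsics"],None)[0].ravel() for x in(d,t)])
for x,sd in((t,(260,135)),(d,(283,215))):
  g=cv2.cvtColor(x["frame"],cv2.COLOR_RGB2HSV); 
  try: b=blob((g[...,2]>(150 if x is t else 85))&(g[...,1]<50),np.array(sd));print(b[0],b[1],plane(x,b[0],117))
  except Exception as e: print(e)
cv2.imwrite("pics/m4.png",np.hstack([cv2.resize(d["frame"],(480,360)),cv2.resize(t["frame"][100:310,200:387],(320,360))])[:,:,::-1])
```

```text
14.65 [ 572.0149211  -149.83352137  205.15693433] [-0.23035971  0.56986602 -0.63580992]
[array([281.49335878, 218.92966569]), array([257.52986577, 145.441105  ])]
[array([281.51043929, 222.97928507]), array([257.48879492, 141.95416731])]
[258.76577759 144.1993103 ] (6.393879413604736, 20.16594886779785) [ 570.44792383 -159.47426881  117.        ]
[284.27932739 173.97253418] (165.5615692138672, 179.91175842285156) [ 568.95631298 -118.32346891  117.        ]
```

View pics/m4.png

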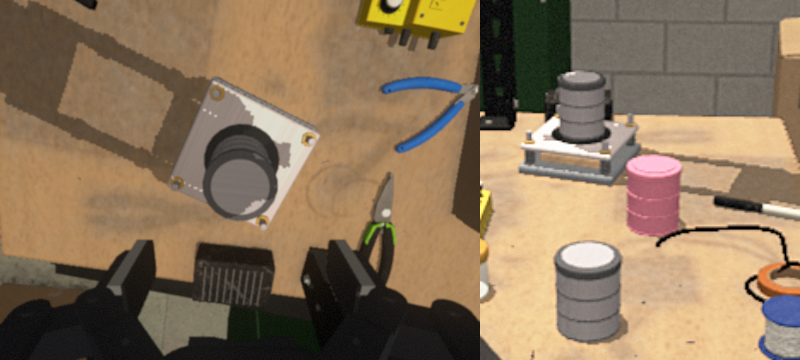

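The picture shows the tin upright on the plate: the lid is at (241,187) in the wrist view. The guide posts stand well proud of the plate and t1 is upright on the table. The plate screws in the wrist view are at (216,92), (309,138), (176,182) and (263,222). One centring check, then the hand-in.

Run:
```python
from workcell import env
from h import *
d=dict(np.load("pics/w4.npz")); k=560/480
c=np.mean([plane(d,(u*k,v*k),54) for u,v in((216,92),(309,138),(176,182),(263,222))],axis=0)
l=plane(d,(241*k,187*k),117); e=np.hypot(*(c-l)[:2]); print(c,l,e)
if e<14: env.hand_in(); print("handed in", env.read_state()["time"])
```

```text
[ 571.41337691 -144.78720313   54.        ] [ 572.17987364 -149.67944575  117.        ] 4.95192438455923
the job is handed in; nothing more can be done
the job is handed in; nothing more can be done
```

I set the full tin on the middle of the press plate, released it and handed the job in about 15 s into the 56 s allowed. The hand-in gives no verdict.

- **Which tin:** lifting the first grey tin gave about 1.3 N, so it is the light one. I set it back on the table where it stood. The second gave about 6–7 N, so it is the full one.
- **Plate:** I lowered the full tin until the force went from hanging to +5 N, after the 8 mm of travel, so the plate was fully down when I let go. In the last pictures the tin stands upright and the guide posts stand well above the plate. I judged the plate height by eye then and did not measure it.
- **Centring:** the tin is about 5 mm off the centre of the plate screws (22 mm allowed). Part of that may be picture error, as my first two-view estimate of the plate centre was nearer the tin.
- **Light tin and gripper:** the light tin stands upright on the table. The gripper is open and clear, about 90 mm above the tin.
- **Checks that failed or disagreed:** the automatic lid search in the last pictures failed, catching part of the lid in one and the plate in the other. I used lid and screw positions read by eye from the last picture instead. The first close look at the first tin differed from the earlier estimate by about 4 mm, which was within what the grip allowed.

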